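# Pin the side guide of the printing table's register jig

## Robot

A 7-joint arm with a two-finger parallel gripper is mounted at the origin on the work surface. World frame = base frame: x ahead of the robot, y to its left, z up, the work surface at z = 0. Lengths are in m, angles in rad, forces in N, time in s.
With the tool pointing down it reaches from about 0.425 to 0.925 m from the base axis. Payload 6.8 kg.
Tool frame: the origin (TCP) lies on the centre line of the jaws, within the pads' length; the fingertips stand 19 mm ahead of it and the grasp point (between the pads) is the TCP (tcp_to_tips is the distance from the TCP to the fingertips, in m); x points along the fingers, y is the direction in which the jaws open and shut, and the axes are right-handed (so a half turn about x gives the same grasp; the last joint's range is limited). The gripper opens to 85 mm and grips with 20 to 120 N. Pads are 22 mm wide; open, the fingers measure 114 mm over their backs; the gripper's body (76 mm by 85 mm) begins 54 mm behind the grasp point. The pads swing forward as they close: fully open they stand 13 mm farther back than shut.
Start: joints at [1.099, 0.477, 0.022, 1.555, -0.011, 1.109, -0.083], TCP at [0.24, -0.631, 0.25] pointing down, gripper open.
Joint ranges: [-2.96, 2.96], [-0.34, 2.1], [-1.41, 1.46], [0.24, 2.44], [-1.37, 4.51], [0.17, 1.92], [-2.96, 2.96]. Speed limits (rad/s): [2.39, 2.39, 3.14, 3.14, 3.14, 3.14, 3.14].

## Interface

Orientations are given as a unit quaternion [w, x, y, z].
In Python, from station import get_obs, read_camera, hand_in, spot_in, cut_out, tcp_to_tips gives the robot as it stands.
- The arm moves only by the shell command python3 -m jog 'ROWS' [FORCE]. ROWS is JSON, a list of rows, each an object of numbers: "gripper": the closure, from 0 (fully open) to 1 (shut); "dx", "dy", "dz": the shift along the world's x, y, z in m; "rx", "ry", "rz": the turn, a rotation vector about the world's x, y, z in degrees. In form: [{"gripper": .., "dx": .., "dy": .., "dz": .., "rx": .., "ry": .., "rz": ..}, ...]. A call has 1 to 10 rows; each row is the pose to reach, as a shift and turn from the pose commanded when the call began; what a row does not reach only later rows make up. A row lasts 1/10 s, in which the tool goes at most 50 mm and 8.59 degrees, less where a joint would pass 70% of its speed; a pose out of reach is approached as far as the arm can. A call with a gripper value outside its range is refused whole. The fingers move at their own pace and stop on an object; FORCE is the grip in N (left out, the last holds). Time passes only in rows, so rows that repeat a pose let the fingers close. It gives the time, the measured TCP pose, the force and the opening at its end, in the units of the state.
- get_obs(): the state, without advancing time (a new reading comes with each control period).
- read_camera(name): name is "scene" or "top" or "wrist"; returns a dict with "pixels" (400x640x3 uint8, blue, green, red), "range_z" (400x640 float32, m along the optical axis (not along the pixel's ray), 0 where there is no reading), "camera_matrix" (3x3 intrinsics, pixels), "cam_to_world" (4x4, takes a point from camera to world coordinates). Camera axes: x right, y down, z forward; pixel columns grow to the right and rows downward; lengths in m; the calibration is good to about 2 mm. A picture is of the moment at which its call begins.
- hand_in(): hands the job in, once; it reports no verdict.
Trained networks look in the newest picture that a camera, given by its name, has taken for a name from the list of things; names that differ only in an ending like _2 or _b are one class to them, and where a whole thing is asked for, a point or a joint stands for the part that bears it (a point fixed in the world has none). Each returns a list of dicts, best first, with "conf" (0 to 1); they miss things now and then, are a little off and sometimes report something else, mostly with a low value. They report only what shows in the picture. A call takes as long as a camera call. They do not tell look-alikes from the thing itself.
- spot_in(camera, label): "box" ([centre column, centre row, width, height] in pixels, round what is visible of it).
- cut_out(camera, label): "mask" (400x640 bool, what is visible of it) and "box" ([centre column, centre row, width, height] in pixels, round what is visible of it).
The state is a dict: "t": time; "q": joint angles; "joint_vel": joint speeds; "joint_torque": joint torques, N m; "eef_pos": TCP position; "tool_rot": TCP orientation; "contact_force": force on the tool from outside, world axes, zero at the start; "torque": the same for the moment, N m; "gripper_width": opening from 0.0 (shut) to 1.0 (fully open).
Only numpy, scipy, OpenCV 4.12 (cv2) and the standard library are available. Lean on these libraries where they do the work, as an engineer would, in place of code of your own. Each camera call takes 0.05 s, during which the arm holds its last target. There are 200 camera calls.

## Task

Slide the red side guide inward by its black knob until the hole in its brass tongue lines up with the holes of the grey clevis, then take the ball-lock pin (the one with the orange button) from the wooden rack and set it in the clevis until its balls stop it. Press its button to slide the pin right home through all the holes, and let the button spring out again so that the balls lock underneath; do not force it. Then give the pin a light upward tug to feel that it holds, let go with the pin still locked in, and leave the other things on the table where they are.

Things in the scene. Friction and masses are not known exactly. Their poses are not given: they have to be found in the camera images.
- jig: Fixed register jig: aluminium base 140 x 330 x 8 with a grey clevis. Origin on the table, on the vertical axis of the clevis holes; y runs along the slide, outward from clevis to knob; z up. Base: y -60 to 270. Clevis: 78 (x) by 60 (y), top 72 above the table, two level cheeks (z 38-48 and z 60-72), each with a vertical 17.5 through hole; 30 of free room beneath.
- clevis_hole (a point): Centre of the mouth of the hole in the clevis' upper cheek, on its top face, 72 above the table. Axes as the jig's.
- side_guide (a joint): Side guide's place along the jig's y, m: 0 = tongue hole in line with the clevis holes, positive = farther out. Starts 0.03 to 0.07 out; travel -0.015 to 0.075, no stop or detent at 0; slides at about 2 to 3 N and stays put. Dark steel carriage (90 x 60, top 59 above the table), red fence bar 260 long, brass tongue 44 wide (z 49-59, hole 17.5) that runs between the cheeks.
- guide_knob (a point): Centre of the side guide's upright black knob: a cylinder 26 in diameter, 36 high, its top 103 and its underside 67 above the table. It moves with the guide; it lies 125 from the tongue's hole, along the jig's y axis.
- pin_grip (a point): Grip point of the ball-lock pin, on its axis (z up), 28 above its flange's underside, on an aluminium collar 26 in diameter (6 to 42 above the flange's underside; above it a rim 30 in diameter to 45, then the button). The pin starts upright in one of the rack's three holes, flange on the rack's top, 72 above the table. Home: flange on the clevis' top. Locked it has 2.5 of upward play.
- button_top (a point): Centre of the top face of the orange button, 18 in diameter, which stands 10 out of the pin's top (55 above the flange's underside). Shut fingertips can press it from above.
- button (a joint): How far the button is pressed in, m: 0 out (balls out), 0.006 fully in (balls inside the shank). Spring 2 N at first, 5 N fully in. Pressed on further it carries the pin down with the balls in, till the flange lands; it comes out again only where the balls have room.
- pin: The ball-lock pin; origin at its flange's underside, z up. Flange 34 wide; shank 16 in diameter, 60.5 long with a 7 long cone at its end; four brass balls stand out 4 at 36.5 to 42.5 below the flange. Balls out pass no clevis hole either way: set in the clevis the pin stops on them, flange 42.5 above its top, and stands by itself. About 0.22 kg.
- rack: Fixed wooden rack block 70 x 180 x 72 high with three holes 27 wide in a row along its y axis at -60, 0 and +60; origin at the centre of its underside. The holes hold the ball-lock pin and two blue-headed dowels, in any order.
- dowel0: A plain dowel pin with a blue head (26 in diameter, no button), standing in the rack; leave alone. Origin at its flange's underside, as the pin's.
- dowel1: A second such blue dowel pin in the rack; leave alone.
- ink_jar: A jar with a yellow label, 64 in diameter, 85 high; leave alone. Origin at its underside.
- ink_can: A can with a red label, 72 in diameter, 90 high; leave alone. Origin at its underside.
- tape: A blue roll of tape, 90 in diameter, 24 high; leave alone.
- ink_knife: An ink spatula lying flat; leave alone.
- brush_cup: A white cup 80 in diameter, 100 high; leave alone.
- weight: A dark steel paperweight 90 x 50 x 30; leave alone.
Things that resemble listed ones, but are neither listed nor needed, are in the scene too. What is shaped like the pin but pink is not meant.

How it is judged:
On the way, in this order (a step that is already met when the one before it is completed fails the run):
1. the side guide stands with its tongue's hole in line with the clevis holes, within 4 mm (value of joint side_guide between -0.004 and 0.004 m), for 0.2 s.
2. the ball-lock pin stands in the clevis on its balls or deeper, its pilot in the hole (z of pin_grip in the frame of clevis_hole between 0.05 and 0.076 m and horizontal distance between pin_grip and clevis_hole below 0.006 m and value of joint button below 0.0015 m), for 0.1 s.
3. the pin has been slid home through all the holes (flange within 3.5 mm of the clevis' top), its button is out again (within 1.5 mm) and the fingers are off it (z of pin_grip in the frame of clevis_hole between 0.025 and 0.0315 m and horizontal distance between pin_grip and clevis_hole below 0.005 m and value of joint button below 0.0015 m and angle between pin_grip's own z axis and vertical below 0.12 rad and contact force between the fingers and pin below 0.3 N), for 0.2 s.
4. the pin has been tugged upward: raised through most of its play (over 1.2 mm) with the balls bearing on the clevis with over 3 N (z of pin_grip in the frame of clevis_hole between 0.0292 and 0.034 m and value of joint button below 0.002 m and contact force between pin and jig above 3 N), for 0.05 s.
At the end, for the whole second after the job is handed in: The pin is locked in the clevis, let go and at rest: upright within 0.12 rad, on the hole's axis within 5 mm, its flange within 3.5 mm of the clevis' top, its button out within 1.5 mm, and the side guide within 4 mm of its aligned place (all of step 1 and all of step 3 and linear speed of pin below 0.02 m/s); the robot touches nothing.
It fails at once if the pin is pushed or pulled against the jig with more than 60 N (contact force between pin and jig above 60 N).
It fails at once if another thing on the table is moved by more than 25 mm (distance of any of dowel0, dowel1, ink_jar, ink_can, tape, ink_knife, brush_cup, weight from where it was at the start of the episode above 0.025 m).
It also fails if it takes over 72 s, if anything falls off the work surface, if the arm or the gripper's body presses on something with over 40 N, if the wrist force passes 120 N, or if a joint passes its speed limit or range.

## Working session

There is one attempt and no reset: what is moved stays moved. The work goes in short steps, Python scripts to look and compute and a shell command to move; the robot and the scene stay as the last step left them, time stands still between calls to the robot, and variables do not carry over. Pictures are saved under pics/ and viewed, about 8 in all and at most 12, crops included, and the job is handed in when it is done.

```bash
mkdir -p pics; cat > h.py <<'E'
import numpy as np,cv2
from station import *
def P(c,u,v,z=None):
    K=c["camera_matrix"];T=c["cam_to_world"]
    d=c["range_z"][int(round(v)),int(round(u))]
    r=np.array([(u-K[0,2])/K[0,0],(v-K[1,2])/K[1,1],1.])
    if z is None: return T[:3,:3]@(r*d)+T[:3,3]
    w=T[:3,:3]@r; s=(z-T[2,3])/w[2]; return T[:3,3]+s*w
def cloud(c,step=1):
    K=c["camera_matrix"];T=c["cam_to_world"];v,u=np.mgrid[0:400,0:640]
    d=c["range_z"];X=np.stack([(u-K[0,2])/K[0,0]*d,(v-K[1,2])/K[1,1]*d,d],-1)
    W=X@T[:3,:3].T+T[:3,3]; W[d==0]=np.nan; return W
E
python3 - <<'E'
from h import *
np.set_printoptions(precision=4,suppress=True)
for n in("top","scene"):
    c=read_camera(n);cv2.imwrite(f"pics/{n}0.png",c["pixels"]);W=cloud(c)
    print(n,c["cam_to_world"][:3,3],c["cam_to_world"][:3,2])
    for l in("pin","button_top","guide_knob","side_guide","jig","rack","dowel0"):
        for r in cut_out(n,l)[:3]:
            m=r["mask"];p=W[m];p=p[~np.isnan(p[:,0])]
            if len(p): print(l,round(r["conf"],2),np.round(r["box"]),np.median(p,0),"zmax",p[:,2].max())
print(get_obs())
E
```

```text
top [0.3524 0.0226 1.2851] [ 0.1491 -0.0188 -0.9887]
pin 0.73 [277. 226.  62.  74.] [0.4848 0.1625 0.0568] zmax 0.11092098553524732
pin 0.46 [389. 179.  11.  12.] [ 0.6038 -0.2336  0.1011] zmax 0.11966665361848428
pin 0.15 [463. 248.  72.  57.] [ 0.4037 -0.4413  0.0023] zmax 0.025909396627558312
guide_knob 0.84 [280. 227.  63.  70.] [0.4824 0.1563 0.0568] zmax 0.11092098553524732
side_guide 0.84 [275. 228.  59.  75.] [0.4812 0.1594 0.057 ] zmax 0.11092098553524732
jig 0.79 [287. 225.  97.  76.] [0.485  0.1161 0.0149] zmax 0.11092098553524732
rack 0.62 [403. 211.  55.  31.] [ 0.4972 -0.2747  0.0693] zmax 0.07717742241174808
dowel0 0.53 [406. 209.   9.  13.] [ 0.5046 -0.2796  0.1037] zmax 0.11187824764779353
scene [ 1.5942 -0.2382  1.0735] [-0.7371  0.1615 -0.6562]
pin 0.64 [244. 214.   8.  17.] [ 0.5273 -0.2258  0.1052] zmax 0.12832913577367422
pin 0.56 [243. 244.  10.  27.] [ 0.6172 -0.2391  0.0773] zmax 0.11668650747249976
pin 0.43 [359. 206.  70.  47.] [0.5003 0.1627 0.0544] zmax 0.10285956581600653
guide_knob 0.88 [359. 206.  69.  50.] [0.4995 0.1617 0.0541] zmax 0.102859565816006
[... 481 characters left out ...]
.10896371238525071
dowel0 0.52 [226. 215.   9.  17.] [ 0.5156 -0.2836  0.0919] zmax 0.10913861123076118
dowel0 0.17 [360. 204.  65.  51.] [0.501  0.1656 0.0535] zmax 0.10285956581600653
{'t': 0.8, 'q': array([ 1.0989,  0.477 ,  0.0224,  1.5554, -0.0115,  1.1093, -0.0831]), 'joint_vel': array([ 0.0007, -0.0007, -0.001 , -0.0002,  0.0012,  0.    ,  0.0008]), 'joint_torque': array([ -0.0003, -59.626 ,   1.6056, -28.1533,   0.0123,   0.0015,
         0.    ]), 'eef_pos': array([ 0.2402, -0.6308,  0.2503]), 'tool_rot': array([ 0.1279,  0.6955,  0.1279, -0.6954]), 'contact_force': array([ 0.087 , -0.2124, -0.4787]), 'torque': array([ 0.0317, -0.0059,  0.0433]), 'gripper_width': 0.9967543155533156}
```

View pics/top0.png

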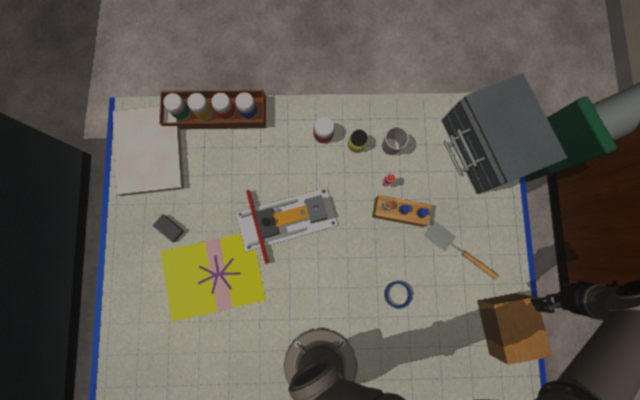

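View pics/scene0.png

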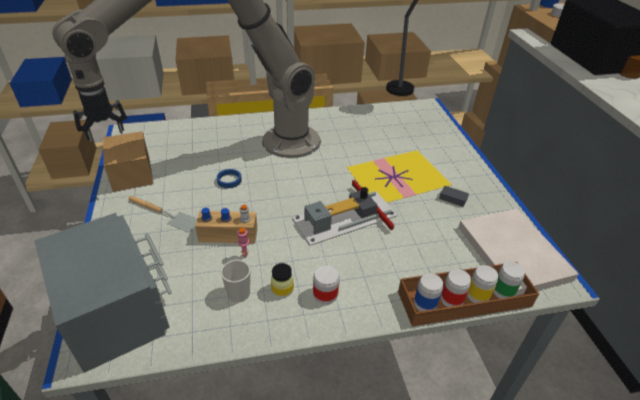

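The top picture shows the clevis at about (318,208), the knob at about (265,222) and the orange-button pin at (390,205) in the rack. The pink look-alike is at (389,180). In the scene picture the pin is at (244,214) and the pink one at (243,240). Next I'll measure from the depth data.

```bash
python3 - <<'E'
from h import *
np.set_printoptions(precision=4,suppress=True)
for n,bc,br,bp,bk in(("top",(295,345,185,230),(368,440,190,230),(380,400,194,214),(250,285,205,240)),("scene",(295,340,195,240),(190,262,195,245),(234,254,198,226),(350,385,180,215))):
    c=read_camera(n);W=cloud(c);I=c["pixels"].astype(int)
    def sub(b,z0,z1,f=None):
        m=np.zeros((400,640),bool);m[b[2]:b[3],b[0]:b[1]]=1
        m&=(W[...,2]>z0)&(W[...,2]<z1)
        if f is not None:m&=f
        return W[m]
    for nm,b,z0,z1 in(("clevis",bc,.066,.079),("rack",br,.064,.078),("knobtop",bk,.097,.112),("knob",bk,.075,.112),("pin",bp,.09,.14),("pintop",bp,.113,.14)):
        p=sub(b,z0,z1)
        if len(p)<3: print(n,nm,len(p));continue
        r=cv2.minAreaRect((p[:,:2]*1000).astype(np.float32))
        print(n,nm,len(p),"med",np.median(p,0),"rect",np.round(r[0],1),np.round(r[1],1),round(r[2],1))
    o=(I[...,2]>150)&(I[...,1]<130)&(I[...,0]<90)
    p=sub(bp,.09,.14,o); print(n,"orange",len(p),p.mean(0) if len(p) else "")
E
```

```text
top clevis 396 med [0.5155 0.0063 0.0706] rect [516.6   7.4] [78.4 59.9] 15.7
top rack 912 med [ 0.5029 -0.2825  0.0705] rect [ 505.7 -283.6] [180.6  71.4] 77.8
top knobtop 49 med [0.472  0.1709 0.1013] rect [473.2 172.2] [22.7 22.3] 87.9
top knob 59 med [0.4715 0.1705 0.1008] rect [471.8 171.6] [23.5 24.2] 68.2
top pin 74 med [ 0.5163 -0.2222  0.1163] rect [ 517.8 -225. ] [26.6 26.8] 87.1
top pintop 60 med [ 0.5163 -0.2227  0.1179] rect [ 517.6 -225.3] [27.2 25.7] 7.2
top orange 13 [ 0.5173 -0.2247  0.1261]
scene clevis 299 med [0.5204 0.0066 0.0699] rect [519.2   6. ] [82.8 61.6] 14.5
scene rack 787 med [ 0.52   -0.2779  0.0695] rect [ 540.1 -291.4] [180.9 145.9] 78.8
scene knobtop 32 med [0.4772 0.1691 0.1008] rect [475.4 171.3] [23.4 22.9] 0.0
scene knob 76 med [0.4818 0.1693 0.0945] rect [476.2 171.4] [25.4 27.7] 54.1
scene pin 100 med [ 0.5274 -0.2258  0.1126] rect [ 523. -226.] [25.5 26.5] 87.3
scene pintop 48 med [ 0.5246 -0.2263  0.1204] rect [ 522.3 -225.8] [24.9 23.4] 83.8
scene orange 14 [ 0.5183 -0.2261  0.1249]
```

```bash
python3 - <<'E'
from h import *
from scipy.spatial.transform import Rotation as R
o=get_obs();q=o["tool_rot"];r=R.from_quat(np.r_[q[1:],q[0]]).as_matrix();print(r.round(3), np.degrees(np.arctan2(r[1,1],r[0,1])),tcp_to_tips)
c=read_camera("wrist");print((r.T@(c["cam_to_world"][:3,3]-o["eef_pos"])).round(3),(r.T@c["cam_to_world"][:3,:3]).round(2),c["camera_matrix"].round(0))
E
python3 -m jog '[{"dx":0.03,"dy":0.04,"gripper":0.3},{"dx":0.06,"dy":0.08,"gripper":0.3},{"dx":0.09,"dy":0.12,"gripper":0.3},{"dx":0.12,"dy":0.16,"gripper":0.3},{"dx":0.15,"dy":0.2,"gripper":0.3},{"dx":0.18,"dy":0.24,"gripper":0.3},{"dx":0.20,"dy":0.28,"gripper":0.3},{"dx":0.21,"dy":0.32,"gripper":0.3},{"dx":0.21,"dy":0.36,"gripper":0.3},{"dx":0.21,"dy":0.4,"gripper":0.3}]' 30
```

```text
[[ 0.     0.356 -0.935]
 [ 0.    -0.935 -0.356]
 [-1.     0.    -0.   ]] -69.15375187320994 0.019
[-0.123  0.    -0.078] [[-0.   -0.31  0.95]
 [ 1.   -0.    0.  ]
 [ 0.    0.95  0.31]] [[303.   0. 326.]
 [  0. 303. 200.]
 [  0.   0.   1.]]$[0]: bad value
```

```bash
python3 -m jog '[{"gripper":0.3,"dx":0.03,"dy":0.04,"dz":0,"rx":0,"ry":0,"rz":6},{"gripper":0.3,"dx":0.06,"dy":0.08,"dz":0,"rx":0,"ry":0,"rz":12},{"gripper":0.3,"dx":0.09,"dy":0.12,"dz":0,"rx":0,"ry":0,"rz":18},{"gripper":0.3,"dx":0.12,"dy":0.16,"dz":0,"rx":0,"ry":0,"rz":24},{"gripper":0.3,"dx":0.15,"dy":0.2,"dz":0,"rx":0,"ry":0,"rz":30},{"gripper":0.3,"dx":0.18,"dy":0.24,"dz":0,"rx":0,"ry":0,"rz":36},{"gripper":0.3,"dx":0.2,"dy":0.28,"dz":0,"rx":0,"ry":0,"rz":42},{"gripper":0.3,"dx":0.21,"dy":0.32,"dz":0,"rx":0,"ry":0,"rz":48},{"gripper":0.3,"dx":0.21,"dy":0.36,"dz":0,"rx":0,"ry":0,"rz":53},{"gripper":0.3,"dx":0.21,"dy":0.4,"dz":0,"rx":0,"ry":0,"rz":57}]' 30
```

```text
t: 1.95
eef_pos: [0.4505, -0.2291, 0.2504]
tool_rot: [0.445, 0.549, 0.445, -0.549]
contact_force: [0.7, -0.6, -1.3]
gripper_width: 0.699
```

```bash
python3 - <<'E'
from h import *
np.set_printoptions(precision=4,suppress=True)
c=read_camera("wrist");W=cloud(c);cv2.imwrite("pics/w1.png",c["pixels"])
hsv=cv2.cvtColor(c["pixels"],cv2.COLOR_BGR2HSV)
m=((hsv[...,0]<20)&(hsv[...,1]>150)&(W[...,2]>.11)&(W[...,2]<.14)).astype(np.uint8)
n,l,s,ce=cv2.connectedComponentsWithStats(m)
for i in range(1,n):
    if s[i,4]>30:
        p=W[l==i];t=p[p[:,2]>.121];print(ce[i],s[i],np.median(p,0), t.mean(0), (t.max(0)+t.min(0))/2,np.median(hsv[l==i],0))
E
```

```text
<stdin>:9: RuntimeWarning: Mean of empty slice.
  ret = um.true_divide(
Traceback (most recent call last):
ValueError: zero-size array to reduction operation maximum which has no identity
```

View pics/w1.png

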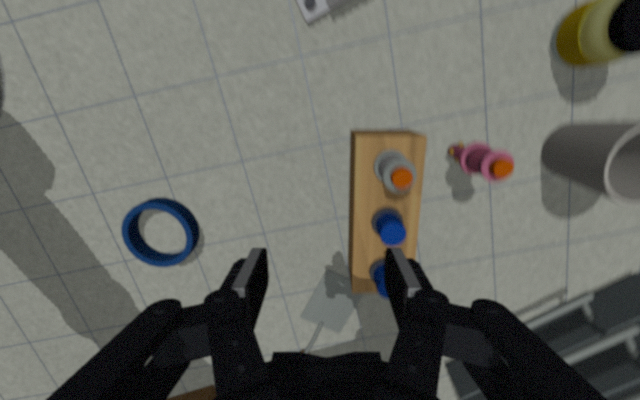

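```bash
python3 -m jog '[{"gripper":0.3,"dx":0,"dy":0.04,"dz":0,"rx":0,"ry":0,"rz":3},{"gripper":0.3,"dx":0,"dy":0.08,"dz":0,"rx":0,"ry":0,"rz":6},{"gripper":0.3,"dx":0,"dy":0.12,"dz":0,"rx":0,"ry":0,"rz":9},{"gripper":0.3,"dx":0,"dy":0.16,"dz":0,"rx":0,"ry":0,"rz":12},{"gripper":0.3,"dx":0,"dy":0.2,"dz":0,"rx":0,"ry":0,"rz":15},{"gripper":0.3,"dx":0,"dy":0.24,"dz":0,"rx":0,"ry":0,"rz":18},{"gripper":0.3,"dx":0,"dy":0.28,"dz":0,"rx":0,"ry":0,"rz":21},{"gripper":0.3,"dx":0,"dy":0.32,"dz":0,"rx":0,"ry":0,"rz":24},{"gripper":0.3,"dx":0,"dy":0.35,"dz":0,"rx":0,"ry":0,"rz":27},{"gripper":0.3,"dx":0,"dy":0.37,"dz":0,"rx":0,"ry":0,"rz":27}]' 30
python3 - <<'E'
from h import *
np.set_printoptions(precision=4,suppress=True)
c=read_camera("wrist");W=cloud(c);cv2.imwrite("pics/w2.png",c["pixels"])
for nm,z0,z1,x0,x1,y0,y1 in(("clevis",.066,.078,.45,.6,-.06,.07),("knobtop",.099,.108,.42,.52,.12,.22),("carriage",.054,.064,.4,.6,.1,.23),("fence?",.06,.098,.38,.6,.1,.35)):
    p=W[(W[...,2]>z0)&(W[...,2]<z1)&(W[...,0]>x0)&(W[...,0]<x1)&(W[...,1]>y0)&(W[...,1]<y1)]
    if len(p)>5:
        r=cv2.minAreaRect((p[:,:2]*1000).astype(np.float32));print(nm,len(p),np.median(p,0),np.round(r[0],1),np.round(r[1],1),round(r[2],1))
E
```

```text
t: 3.0
eef_pos: [0.4501, 0.1417, 0.2507]
tool_rot: [0.561, 0.431, 0.561, -0.43]
contact_force: [1.0, -1.2, 0.4]
gripper_width: 0.7
clevis 2877 [0.5138 0.0074 0.071 ] [514.5   5. ] [77.8 61.8] 14.6
knobtop 582 [0.4703 0.1704 0.1018] [470.5 170. ] [24.3 24.5] 23.1
carriage 5507 [0.4758 0.1611 0.0579] [476.8 146.8] [ 90.1 106.9] 15.0
fence? 136 [0.4622 0.1786 0.0839] [475.5 159.6] [69.4 62.6] 27.4
```

View pics/w2.png

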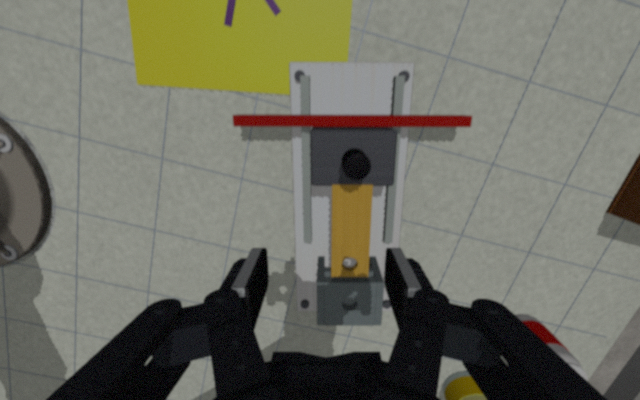

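w2 shows the knob at (356,163), the tongue hole at (349,263), still outside the clevis, and the clevis hole at about (349,300). w1 shows the real pin first in the rack at (400,177), with the pink one off the rack at (490,163). I'll measure the holes, then take the knob.

```bash
python3 - <<'E'
from h import *
np.set_printoptions(precision=4,suppress=True)
c=read_camera("wrist")
g=cv2.cvtColor(c["pixels"],cv2.COLOR_BGR2GRAY)
cv2.imwrite("pics/w3.png",cv2.resize(c["pixels"][240:330,300:400],None,fx=6,fy=6,interpolation=cv2.INTER_CUBIC))
k=P(c,356,163,.103);t=P(c,349,263,.059);h=P(c,349,300,.072);print("knob",k,"tongue",t,"hole",h,"knob-tongue",k-t,np.linalg.norm((k-t)[:2]))
d=np.array([-np.sin(np.radians(15)),np.cos(np.radians(15))]);print("offset along y:",(t-h)[:2]@d,"knob-based",(np.array([.4705,.1705])-h[:2])@d-.125)
E
```

```text
knob [0.4691 0.177  0.103 ] tongue [0.5021 0.0547 0.059 ] hole [0.5129 0.0147 0.072 ] knob-tongue [-0.0329  0.1223  0.044 ] 0.12664403011266517
offset along y: 0.04138079566849246 knob-based 0.03644050366686877
```

View pics/w3.png

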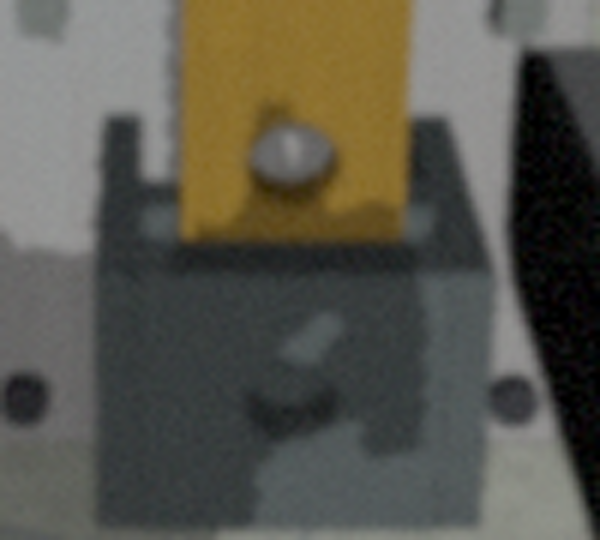

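```bash
python3 -m jog '[{"gripper":0.3,"dx":0.021,"dy":0.029,"dz":-0.03,"rx":0,"ry":0,"rz":0},{"gripper":0.3,"dx":0.021,"dy":0.029,"dz":-0.07,"rx":0,"ry":0,"rz":0},{"gripper":0.3,"dx":0.021,"dy":0.029,"dz":-0.11,"rx":0,"ry":0,"rz":0},{"gripper":0.3,"dx":0.021,"dy":0.029,"dz":-0.14,"rx":0,"ry":0,"rz":0},{"gripper":0.3,"dx":0.021,"dy":0.029,"dz":-0.158,"rx":0,"ry":0,"rz":0},{"gripper":0.3,"dx":0.021,"dy":0.029,"dz":-0.158,"rx":0,"ry":0,"rz":0}]' 30
python3 -m jog '[{"gripper":0.9,"dx":0,"dy":0,"dz":0,"rx":0,"ry":0,"rz":0},{"gripper":0.9,"dx":0,"dy":0,"dz":0,"rx":0,"ry":0,"rz":0},{"gripper":0.9,"dx":0,"dy":0,"dz":0,"rx":0,"ry":0,"rz":0},{"gripper":0.9,"dx":0,"dy":0,"dz":0,"rx":0,"ry":0,"rz":0},{"gripper":0.9,"dx":0,"dy":0,"dz":0,"rx":0,"ry":0,"rz":0},{"gripper":0.9,"dx":0,"dy":0,"dz":0,"rx":0,"ry":0,"rz":0}]' 30
```

```text
t: 3.7
eef_pos: [0.4698, 0.166, 0.09]
tool_rot: [0.559, 0.43, 0.561, -0.433]
contact_force: [0.6, -1.4, 1.4]
gripper_width: 0.702
t: 4.3
eef_pos: [0.4721, 0.1681, 0.0937]
tool_rot: [0.561, 0.432, 0.56, -0.431]
contact_force: [-2.0, -2.0, 8.0]
gripper_width: 0.292
```

```bash
python3 -m jog '[{"gripper":0.9,"dx":0.0012,"dy":-0.0045,"dz":0,"rx":0,"ry":0,"rz":0},{"gripper":0.9,"dx":0.003,"dy":-0.011,"dz":0,"rx":0,"ry":0,"rz":0},{"gripper":0.9,"dx":0.005,"dy":-0.0185,"dz":0,"rx":0,"ry":0,"rz":0},{"gripper":0.9,"dx":0.007,"dy":-0.026,"dz":0,"rx":0,"ry":0,"rz":0},{"gripper":0.9,"dx":0.009,"dy":-0.0335,"dz":0,"rx":0,"ry":0,"rz":0},{"gripper":0.9,"dx":0.0108,"dy":-0.0402,"dz":0,"rx":0,"ry":0,"rz":0},{"gripper":0.9,"dx":0.0116,"dy":-0.0435,"dz":0,"rx":0,"ry":0,"rz":0},{"gripper":0.9,"dx":0.0116,"dy":-0.0435,"dz":0,"rx":0,"ry":0,"rz":0},{"gripper":0.9,"dx":0.0116,"dy":-0.0435,"dz":0,"rx":0,"ry":0,"rz":0}]' 30
python3 - <<'E'
from h import *
np.set_printoptions(precision=4,suppress=True)
c=read_camera("wrist");W=cloud(c);cv2.imwrite("pics/w4.png",c["pixels"])
c=read_camera("top");W=cloud(c)
for nm,z0,z1,x0,x1,y0,y1 in(("carriage",.05,.066,.4,.6,.05,.23),):
    p=W[(W[...,2]>z0)&(W[...,2]<z1)&(W[...,0]>x0)&(W[...,0]<x1)&(W[...,1]>y0)&(W[...,1]<y1)];print(len(p),np.median(p,0))
E
```

```text
t: 5.2
eef_pos: [0.4837, 0.1246, 0.0938]
tool_rot: [0.561, 0.432, 0.56, -0.431]
contact_force: [-1.3, -1.3, 7.5]
gripper_width: 0.295
11 [0.5208 0.0557 0.059 ]
```

View pics/w4.png

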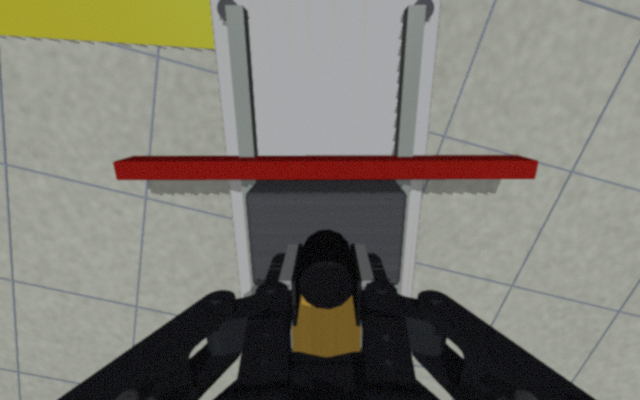

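```bash
python3 -m jog '[{"gripper":0.3,"dx":0,"dy":0,"dz":0,"rx":0,"ry":0,"rz":0},{"gripper":0.3,"dx":0,"dy":0,"dz":0,"rx":0,"ry":0,"rz":0},{"gripper":0.3,"dx":0,"dy":0,"dz":0.04,"rx":0,"ry":0,"rz":0},{"gripper":0.3,"dx":0,"dy":0,"dz":0.08,"rx":0,"ry":0,"rz":0},{"gripper":0.3,"dx":0.01,"dy":-0.03,"dz":0.11,"rx":0,"ry":0,"rz":0},{"gripper":0.3,"dx":0.02,"dy":-0.07,"dz":0.13,"rx":0,"ry":0,"rz":0},{"gripper":0.3,"dx":0.03,"dy":-0.11,"dz":0.14,"rx":0,"ry":0,"rz":0},{"gripper":0.3,"dx":0.04,"dy":-0.15,"dz":0.14,"rx":0,"ry":0,"rz":0},{"gripper":0.3,"dx":0.05,"dy":-0.18,"dz":0.14,"rx":0,"ry":0,"rz":0},{"gripper":0.3,"dx":0.05,"dy":-0.19,"dz":0.14,"rx":0,"ry":0,"rz":0}]' 30
python3 -m jog '[{"gripper":0.3,"dx":0,"dy":0,"dz":0,"rx":0,"ry":0,"rz":0},{"gripper":0.3,"dx":0,"dy":0,"dz":0,"rx":0,"ry":0,"rz":0}]'
python3 - <<'E'
from h import *
np.set_printoptions(precision=4,suppress=True)
c=read_camera("wrist");W=cloud(c)
np.savez("w5.npz",**c)
for nm,z0,z1,x0,x1,y0,y1 in(("clevis",.066,.078,.45,.6,-.06,.07),("knobtop",.099,.108,.42,.52,.08,.22)):
    m=(W[...,2]>z0)&(W[...,2]<z1)&(W[...,0]>x0)&(W[...,0]<x1)&(W[...,1]>y0)&(W[...,1]<y1);p=W[m]
    if len(p)>5:
        r=cv2.minAreaRect((p[:,:2]*1000).astype(np.float32));print(nm,len(p),np.median(p,0),np.round(r[0],1),np.round(r[1],1),round(r[2],1))
        v,u=np.where(m);b=(u.min(),u.max(),v.min(),v.max());print(b)
        if nm=="clevis":
            im=c["pixels"][max(b[2]-25,0):b[3]+5,b[0]-5:b[1]+5];print("crop origin",b[0]-5,max(b[2]-25,0),im.shape);cv2.imwrite("pics/w5.png",cv2.resize(im,None,fx=4,fy=4,interpolation=cv2.INTER_CUBIC))
E
```

```text
t: 6.3
eef_pos: [0.5335, -0.0697, 0.2322]
tool_rot: [0.56, 0.433, 0.559, -0.433]
contact_force: [-0.7, 0.6, -1.9]
gripper_width: 0.701
t: 6.5
eef_pos: [0.5324, -0.0638, 0.2323]
tool_rot: [0.56, 0.431, 0.561, -0.431]
contact_force: [0.0, 0.2, -0.4]
gripper_width: 0.7
clevis 5635 [0.5143 0.0064 0.0709] [514.7   4.7] [78.2 59.1] 14.9
(np.int64(283), np.int64(371), np.int64(76), np.int64(144))
crop origin 278 51 (98, 98, 3)
```

View pics/w5.png

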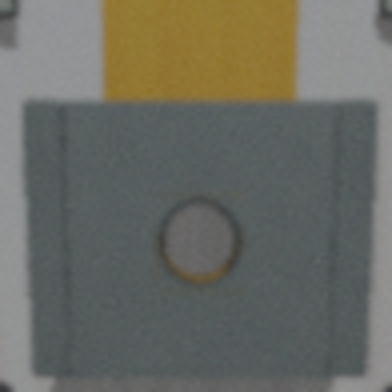

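w5 shows the clevis hole at (328,111). Only a thin brass crescent shows at its rim, so the tongue is about 1 mm out, which is aligned well enough. Now to the pin.

```bash
python3 -m jog '[{"gripper":0.3,"dx":-0.003,"dy":-0.03,"dz":0,"rx":0,"ry":0,"rz":-4},{"gripper":0.3,"dx":-0.008,"dy":-0.07,"dz":0,"rx":0,"ry":0,"rz":-8},{"gripper":0.3,"dx":-0.013,"dy":-0.11,"dz":0,"rx":0,"ry":0,"rz":-13},{"gripper":0.3,"dx":-0.018,"dy":-0.15,"dz":0,"rx":0,"ry":0,"rz":-18},{"gripper":0.3,"dx":-0.023,"dy":-0.19,"dz":0,"rx":0,"ry":0,"rz":-23},{"gripper":0.3,"dx":-0.027,"dy":-0.214,"dz":0,"rx":0,"ry":0,"rz":-27},{"gripper":0.3,"dx":-0.027,"dy":-0.214,"dz":0,"rx":0,"ry":0,"rz":-27},{"gripper":0.3,"dx":-0.027,"dy":-0.214,"dz":0,"rx":0,"ry":0,"rz":-27}]' 30
python3 - <<'E'
from h import *
np.set_printoptions(precision=4,suppress=True)
a=np.load("w5.npz");print("hole",P(a,328,111,.072))
c=read_camera("wrist");W=cloud(c);np.savez("w6.npz",**c)
print(get_obs()["eef_pos"])
m=(W[...,2]>.112)&(W[...,2]<.13)&(np.hypot(W[...,0]-.517,W[...,1]+.226)<.035)
p=W[m];v,u=np.where(m);print(len(p),u.min(),u.max(),v.min(),v.max(),cv2.minEnclosingCircle((p[:,:2]*1000).astype(np.float32)))
t=p[p[:,2]>.1225];print("button",len(t),cv2.minEnclosingCircle((t[:,:2]*1000).astype(np.float32)),t.mean(0))
hsv=cv2.cvtColor(c["pixels"],cv2.COLOR_BGR2HSV);print(np.median(hsv[m&(W[...,2]>.1225)],0))
E
```

```text
t: 7.35
eef_pos: [0.5062, -0.2777, 0.2322]
tool_rot: [0.444, 0.55, 0.445, -0.549]
contact_force: [-0.2, 1.1, 1.2]
gripper_width: 0.699
hole [0.5155 0.005  0.072 ]
[ 0.5065 -0.2769  0.2323]
1134 307 344 119 157 ((516.3821411132812, -227.31155395507812), 14.805961608886719)
button 441 ((516.5206298828125, -227.4252166748047), 8.848403930664062) [ 0.5164 -0.2272  0.1259]
[ 14. 233. 147.]
```

```bash
python3 -m jog '[{"gripper":0.3,"dx":0.01,"dy":0.04,"dz":0,"rx":0,"ry":0,"rz":0},{"gripper":0.3,"dx":0.01,"dy":0.0495,"dz":-0.02,"rx":0,"ry":0,"rz":0},{"gripper":0.3,"dx":0.01,"dy":0.0495,"dz":-0.06,"rx":0,"ry":0,"rz":0},{"gripper":0.3,"dx":0.01,"dy":0.0495,"dz":-0.1,"rx":0,"ry":0,"rz":0},{"gripper":0.3,"dx":0.01,"dy":0.0495,"dz":-0.122,"rx":0,"ry":0,"rz":0},{"gripper":0.3,"dx":0.01,"dy":0.0495,"dz":-0.132,"rx":0,"ry":0,"rz":0},{"gripper":0.3,"dx":0.01,"dy":0.0495,"dz":-0.132,"rx":0,"ry":0,"rz":0},{"gripper":0.3,"dx":0.01,"dy":0.0495,"dz":-0.132,"rx":0,"ry":0,"rz":0}]' 30
python3 -m jog '[{"gripper":0.9,"dx":0,"dy":0,"dz":0,"rx":0,"ry":0,"rz":0},{"gripper":0.9,"dx":0,"dy":0,"dz":0,"rx":0,"ry":0,"rz":0},{"gripper":0.9,"dx":0,"dy":0,"dz":0,"rx":0,"ry":0,"rz":0},{"gripper":0.9,"dx":0,"dy":0,"dz":0,"rx":0,"ry":0,"rz":0},{"gripper":0.9,"dx":0,"dy":0,"dz":0,"rx":0,"ry":0,"rz":0},{"gripper":0.9,"dx":0,"dy":0,"dz":0,"rx":0,"ry":0,"rz":0},{"gripper":0.9,"dx":0,"dy":0,"dz":0,"rx":0,"ry":0,"rz":0}]' 40
```

```text
t: 8.2
eef_pos: [0.5169, -0.2291, 0.1015]
tool_rot: [0.445, 0.55, 0.444, -0.549]
contact_force: [-0.5, -0.4, -0.5]
gripper_width: 0.701
t: 8.9
eef_pos: [0.5166, -0.2301, 0.1017]
tool_rot: [0.445, 0.55, 0.444, -0.55]
contact_force: [-1.4, 0.6, 6.3]
gripper_width: 0.321
```

```bash
python3 -m jog '[{"gripper":0.9,"dx":0,"dy":0,"dz":0,"rx":0,"ry":0,"rz":0},{"gripper":0.9,"dx":0,"dy":0,"dz":0.02,"rx":0,"ry":0,"rz":0},{"gripper":0.9,"dx":0,"dy":0,"dz":0.04,"rx":0,"ry":0,"rz":0},{"gripper":0.9,"dx":0,"dy":0,"dz":0.06,"rx":0,"ry":0,"rz":0},{"gripper":0.9,"dx":0,"dy":0,"dz":0.08,"rx":0,"ry":0,"rz":0},{"gripper":0.9,"dx":0,"dy":0,"dz":0.1,"rx":0,"ry":0,"rz":0},{"gripper":0.9,"dx":0,"dy":0,"dz":0.1,"rx":0,"ry":0,"rz":0},{"gripper":0.9,"dx":0,"dy":0,"dz":0.1,"rx":0,"ry":0,"rz":0}]' 40
python3 - <<'E'
from h import *
np.set_printoptions(precision=4,suppress=True)
c=read_camera("wrist");W=cloud(c);e=get_obs()["eef_pos"];print(e)
cv2.imwrite("pics/w7.png",c["pixels"])
hsv=cv2.cvtColor(c["pixels"],cv2.COLOR_BGR2HSV)
m=(hsv[...,0]<22)&(hsv[...,1]>150)&(np.hypot(W[...,0]-e[0],W[...,1]-e[1])<.03)&(W[...,2]>.21)
p=W[m];print(len(p),p[:,2].max());t=p[p[:,2]>p[:,2].max()-.004];print(cv2.minEnclosingCircle((t[:,:2]*1000).astype(np.float32)),t.mean(0))
E
```

```text
t: 9.7
eef_pos: [0.5155, -0.2299, 0.2]
tool_rot: [-0.444, -0.55, -0.444, 0.55]
contact_force: [-0.8, 0.5, -2.6]
gripper_width: 0.319
[ 0.515  -0.2298  0.1993]
2016 0.2752333708629007
((519.027587890625, -211.30531311035156), 20.144229888916016) [ 0.5176 -0.2112  0.2731]
```

View pics/w7.png

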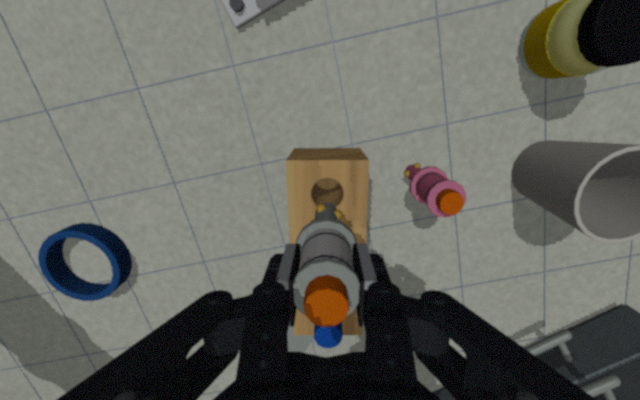

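w7 shows the pin upright between the pads, button at (326,300), its rack hole empty at (328,190). The pin-to-clevis vector agrees in both cameras: (-0.001, 0.2324). I'll carry the pin over.

```bash
python3 -m jog '[{"gripper":0.9,"dx":0,"dy":0.02,"dz":0,"rx":0,"ry":0,"rz":0},{"gripper":0.9,"dx":0,"dy":0.05,"dz":0,"rx":0,"ry":0,"rz":0},{"gripper":0.9,"dx":0,"dy":0.085,"dz":0,"rx":0,"ry":0,"rz":0},{"gripper":0.9,"dx":0,"dy":0.12,"dz":0,"rx":0,"ry":0,"rz":0},{"gripper":0.9,"dx":0,"dy":0.155,"dz":0,"rx":0,"ry":0,"rz":0},{"gripper":0.9,"dx":0,"dy":0.19,"dz":0,"rx":0,"ry":0,"rz":0},{"gripper":0.9,"dx":0,"dy":0.215,"dz":0,"rx":0,"ry":0,"rz":0},{"gripper":0.9,"dx":0,"dy":0.228,"dz":0,"rx":0,"ry":0,"rz":0},{"gripper":0.9,"dx":0,"dy":0.232,"dz":0,"rx":0,"ry":0,"rz":0},{"gripper":0.9,"dx":0,"dy":0.232,"dz":0,"rx":0,"ry":0,"rz":0}]' 40
python3 -m jog '[{"gripper":0.9,"dx":0,"dy":0,"dz":0,"rx":0,"ry":0,"rz":0},{"gripper":0.9,"dx":0,"dy":0,"dz":0,"rx":0,"ry":0,"rz":0}]'
python3 - <<'E'
from h import *
np.set_printoptions(precision=4,suppress=True)
ims=[]
c=read_camera("scene")
im=cv2.resize(c["pixels"][165:245,270:370],None,fx=5,fy=5,interpolation=cv2.INTER_CUBIC)
w=read_camera("wrist")["pixels"][90:330,170:470];w=cv2.resize(w,(500,400))
cv2.imwrite("pics/w8.png",cv2.resize(np.hstack([im,w]),(800,320)))
E
```

```text
t: 10.75
eef_pos: [0.5155, 0.0015, 0.1997]
tool_rot: [-0.444, -0.55, -0.444, 0.551]
contact_force: [0.6, -0.7, -2.3]
gripper_width: 0.319
t: 10.95
eef_pos: [0.5158, 0.0005, 0.2001]
tool_rot: [-0.444, -0.55, -0.443, 0.551]
contact_force: [0.4, 0.2, -1.6]
gripper_width: 0.317
```

View pics/w8.png

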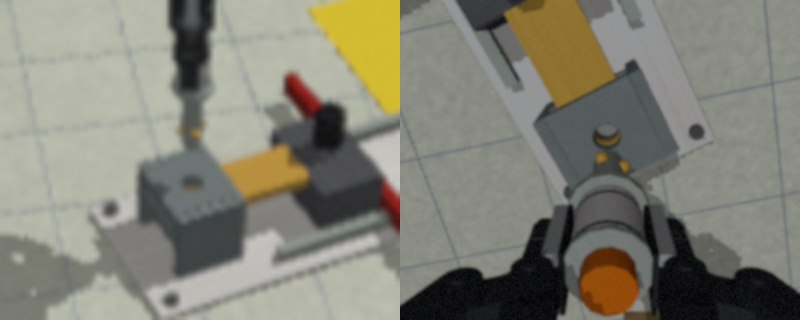

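Pin tip and balls hang over the hole in both views. Lowering.

```bash
python3 -m jog '[{"gripper":0.9,"dx":0,"dy":0.0015,"dz":-0.01,"rx":0,"ry":0,"rz":0},{"gripper":0.9,"dx":0,"dy":0.0015,"dz":-0.02,"rx":0,"ry":0,"rz":0},{"gripper":0.9,"dx":0,"dy":0.0015,"dz":-0.03,"rx":0,"ry":0,"rz":0},{"gripper":0.9,"dx":0,"dy":0.0015,"dz":-0.035,"rx":0,"ry":0,"rz":0},{"gripper":0.9,"dx":0,"dy":0.0015,"dz":-0.04,"rx":0,"ry":0,"rz":0},{"gripper":0.9,"dx":0,"dy":0.0015,"dz":-0.043,"rx":0,"ry":0,"rz":0},{"gripper":0.9,"dx":0,"dy":0.0015,"dz":-0.046,"rx":0,"ry":0,"rz":0},{"gripper":0.9,"dx":0,"dy":0.0015,"dz":-0.046,"rx":0,"ry":0,"rz":0}]' 40
```

```text
t: 11.85
eef_pos: [0.5157, 0.0036, 0.1541]
tool_rot: [-0.444, -0.55, -0.444, 0.55]
contact_force: [-0.5, 0.3, -2.2]
gripper_width: 0.324
```

```bash
python3 -m jog '[{"gripper":0.9,"dx":0,"dy":0,"dz":-0.003,"rx":0,"ry":0,"rz":0},{"gripper":0.9,"dx":0,"dy":0,"dz":-0.006,"rx":0,"ry":0,"rz":0},{"gripper":0.9,"dx":0,"dy":0,"dz":-0.008,"rx":0,"ry":0,"rz":0},{"gripper":0.9,"dx":0,"dy":0,"dz":-0.008,"rx":0,"ry":0,"rz":0}]' 40
python3 -m jog '[{"gripper":0.9,"dx":0,"dy":0,"dz":-0.001,"rx":0,"ry":0,"rz":0},{"gripper":0.9,"dx":0,"dy":0,"dz":-0.002,"rx":0,"ry":0,"rz":0},{"gripper":0.9,"dx":0,"dy":0,"dz":-0.002,"rx":0,"ry":0,"rz":0}]' 40
```

```text
t: 12.25
eef_pos: [0.5157, 0.0036, 0.146]
tool_rot: [-0.444, -0.55, -0.444, 0.55]
contact_force: [-0.8, -0.4, -3.3]
gripper_width: 0.32
t: 12.55
eef_pos: [0.5159, 0.0037, 0.1444]
tool_rot: [0.444, 0.55, 0.444, -0.55]
contact_force: [-0.2, -0.3, -2.2]
gripper_width: 0.317
```

```bash
python3 -m jog '[{"gripper":0.9,"dx":0,"dy":0,"dz":-0.001,"rx":0,"ry":0,"rz":0},{"gripper":0.9,"dx":0,"dy":0,"dz":-0.0015,"rx":0,"ry":0,"rz":0},{"gripper":0.9,"dx":0,"dy":0,"dz":-0.0015,"rx":0,"ry":0,"rz":0}]' 40
```

```text
t: 12.85
eef_pos: [0.5167, 0.0039, 0.1441]
tool_rot: [0.445, 0.551, 0.444, -0.55]
contact_force: [-2.3, -0.8, 7.8]
gripper_width: 0.321
```

```bash
python3 -m jog '[{"gripper":0.7,"dx":0,"dy":0,"dz":0.001,"rx":0,"ry":0,"rz":0},{"gripper":0.5,"dx":0,"dy":0,"dz":0.001,"rx":0,"ry":0,"rz":0},{"gripper":0.3,"dx":0,"dy":0,"dz":0.001,"rx":0,"ry":0,"rz":0},{"gripper":0.3,"dx":0,"dy":0,"dz":0.001,"rx":0,"ry":0,"rz":0},{"gripper":0.3,"dx":0,"dy":0,"dz":0.03,"rx":0,"ry":0,"rz":0},{"gripper":0.3,"dx":0,"dy":0,"dz":0.06,"rx":0,"ry":0,"rz":0},{"gripper":0.7,"dx":0,"dy":-0.01,"dz":0.09,"rx":0,"ry":0,"rz":0},{"gripper":1,"dx":-0.01,"dy":-0.04,"dz":0.1,"rx":0,"ry":0,"rz":0},{"gripper":1,"dx":-0.01,"dy":-0.05,"dz":0.1,"rx":0,"ry":0,"rz":0},{"gripper":1,"dx":-0.01,"dy":-0.05,"dz":0.1,"rx":0,"ry":0,"rz":0}]' 40
cat > b.py <<'E'
from h import *
import sys
np.set_printoptions(precision=4,suppress=True)
o=get_obs();c=read_camera("wrist");W=cloud(c);e=o["eef_pos"];print(e,o["gripper_width"])
z=float(sys.argv[1])
hsv=cv2.cvtColor(c["pixels"],cv2.COLOR_BGR2HSV)
m=(hsv[...,0]<22)&(hsv[...,1]>150)&(np.hypot(W[...,0]-.5155,W[...,1]-.005)<.03)&(W[...,2]>z-.02)
p=W[m];v,u=np.where(m);print(len(p),u.mean(),v.mean(),np.percentile(p[:,2],[50,90,99]))
t=p[p[:,2]>np.percentile(p[:,2],90)-.003];print("button",cv2.minEnclosingCircle((t[:,:2]*1000).astype(np.float32)),t.mean(0))
m2=(W[...,2]>z-.014)&(W[...,2]<z-.006)&(np.hypot(W[...,0]-.5155,W[...,1]-.005)<.03);t=W[m2]
if len(t)>5:print("rim",cv2.minEnclosingCircle((t[:,:2]*1000).astype(np.float32)),np.median(t[:,2]))
cv2.imwrite(sys.argv[2],c["pixels"])
E
python3 b.py .1695 pics/w9.png
```

```text
t: 13.85
eef_pos: [0.5056, -0.0482, 0.2426]
tool_rot: [-0.443, -0.551, -0.443, 0.551]
contact_force: [0.1, -0.1, -0.3]
gripper_width: 0.02
[ 0.5056 -0.0482  0.2426] 0.02042574142880084
563 323.9928952042629 140.56660746003553 [0.1685 0.1694 0.1699]
button ((515.775146484375, 5.304200172424316), 8.731671333312988) [0.5158 0.0055 0.1685]
rim ((515.33349609375, 5.495028972625732), 14.90366268157959) 0.15837449520750402
```

View pics/w9.png

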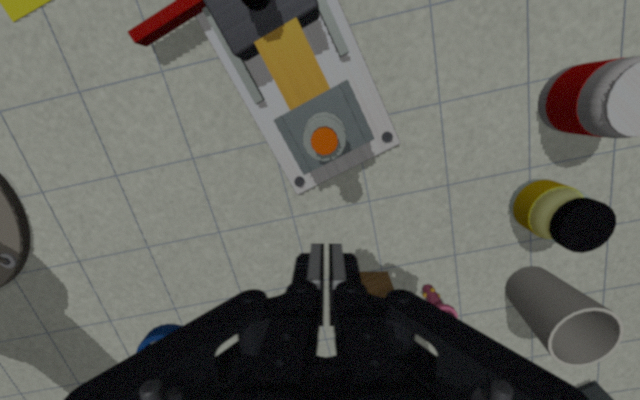

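w9 shows the pin standing alone in the clevis, button at (324,141), top at 0.1695 as expected, with its centre on the hole. Now to press it.

```bash
python3 -m jog '[{"gripper":1,"dx":0.005,"dy":0.02,"dz":0,"rx":0,"ry":0,"rz":0},{"gripper":1,"dx":0.01,"dy":0.045,"dz":0,"rx":0,"ry":0,"rz":0},{"gripper":1,"dx":0.01,"dy":0.053,"dz":-0.02,"rx":0,"ry":0,"rz":0},{"gripper":1,"dx":0.01,"dy":0.053,"dz":-0.04,"rx":0,"ry":0,"rz":0},{"gripper":1,"dx":0.01,"dy":0.053,"dz":-0.048,"rx":0,"ry":0,"rz":0},{"gripper":1,"dx":0.01,"dy":0.053,"dz":-0.048,"rx":0,"ry":0,"rz":0}]'
python3 -m jog '[{"gripper":1,"dx":0,"dy":0,"dz":-0.004,"rx":0,"ry":0,"rz":0},{"gripper":1,"dx":0,"dy":0,"dz":-0.007,"rx":0,"ry":0,"rz":0},{"gripper":1,"dx":0,"dy":0,"dz":-0.01,"rx":0,"ry":0,"rz":0},{"gripper":1,"dx":0,"dy":0,"dz":-0.01,"rx":0,"ry":0,"rz":0}]'
```

```text
t: 14.5
eef_pos: [0.5147, 0.0075, 0.1932]
tool_rot: [-0.444, -0.549, -0.446, 0.551]
contact_force: [0.1, -0.2, 0.1]
gripper_width: 0.002
t: 14.9
eef_pos: [0.5164, 0.0067, 0.1854]
tool_rot: [0.445, 0.551, 0.444, -0.55]
contact_force: [-0.1, -0.3, 4.0]
gripper_width: -0.0
```

```bash
python3 -m jog '[{"gripper":1,"dx":0,"dy":-0.001,"dz":-0.003,"rx":0,"ry":0,"rz":0},{"gripper":1,"dx":0,"dy":-0.001,"dz":-0.006,"rx":0,"ry":0,"rz":0},{"gripper":1,"dx":0,"dy":-0.001,"dz":-0.01,"rx":0,"ry":0,"rz":0},{"gripper":1,"dx":0,"dy":-0.001,"dz":-0.014,"rx":0,"ry":0,"rz":0},{"gripper":1,"dx":0,"dy":-0.001,"dz":-0.014,"rx":0,"ry":0,"rz":0}]'
```

```text
t: 15.4
eef_pos: [0.5152, 0.0056, 0.17]
tool_rot: [-0.444, -0.55, -0.445, 0.551]
contact_force: [-0.5, 0.2, -0.0]
gripper_width: 0.001
```

```bash
python3 -m jog '[{"gripper":1,"dx":0,"dy":0,"dz":-0.004,"rx":0,"ry":0,"rz":0},{"gripper":1,"dx":0,"dy":0,"dz":-0.008,"rx":0,"ry":0,"rz":0},{"gripper":1,"dx":0,"dy":0,"dz":-0.012,"rx":0,"ry":0,"rz":0},{"gripper":1,"dx":0,"dy":0,"dz":-0.014,"rx":0,"ry":0,"rz":0},{"gripper":1,"dx":0,"dy":0,"dz":-0.014,"rx":0,"ry":0,"rz":0}]'
```

```text
t: 15.9
eef_pos: [0.5155, 0.0057, 0.1564]
tool_rot: [-0.444, -0.55, -0.444, 0.55]
contact_force: [1.2, 0.0, 1.3]
gripper_width: 0.001
```

```bash
python3 - <<'E'
from h import *
c=read_camera("scene")
cv2.imwrite("pics/w10.png",cv2.resize(c["pixels"][165:245,270:370],None,fx=5,fy=5,interpolation=cv2.INTER_CUBIC))
W=cloud(c);hsv=cv2.cvtColor(c["pixels"],cv2.COLOR_BGR2HSV)
m=(hsv[...,0]<16)&(hsv[...,1]>150)&(np.hypot(W[...,0]-.5155,W[...,1]-.005)<.03)&(W[...,2]>.08);print(m.sum(),W[m].mean(0) if m.any() else "")
m=(np.hypot(W[...,0]-.5155,W[...,1]-.005)<.022)&(W[...,2]>.08);p=W[m];print(np.histogram(p[:,2],np.arange(.08,.2,.01)))
E
```

```text
17 [0.52195104 0.00444481 0.12549092]
(array([22, 19, 19, 33, 18,  7, 15, 19, 11,  0,  0]), array([0.08, 0.09, 0.1 , 0.11, 0.12, 0.13, 0.14, 0.15, 0.16, 0.17, 0.18,
       0.19]))
```

```bash
python3 -m jog '[{"gripper":1,"dx":0,"dy":0,"dz":0.03,"rx":0,"ry":0,"rz":0},{"gripper":1,"dx":0,"dy":-0.02,"dz":0.06,"rx":0,"ry":0,"rz":0},{"gripper":0.3,"dx":-0.01,"dy":-0.05,"dz":0.075,"rx":0,"ry":0,"rz":0},{"gripper":0.3,"dx":-0.01,"dy":-0.05,"dz":0.075,"rx":0,"ry":0,"rz":0},{"gripper":0.3,"dx":-0.01,"dy":-0.05,"dz":0.075,"rx":0,"ry":0,"rz":0}]'; python3 b.py .127 pics/w10.png
```

```text
t: 16.45
eef_pos: [0.5058, -0.045, 0.2322]
tool_rot: [0.444, 0.551, 0.443, -0.55]
contact_force: [-0.7, -0.1, -0.1]
gripper_width: 0.502
[ 0.5058 -0.045   0.2322] 0.5018312019138848
413 324.5690072639225 140.78208232445522 [0.126  0.1268 0.1274]
button ((515.299072265625, 4.849756240844727), 8.652331352233887) [0.5154 0.0048 0.126 ]
rim ((515.001220703125, 4.942272663116455), 14.782530784606934) 0.11589237046352799
```

View pics/w10.png

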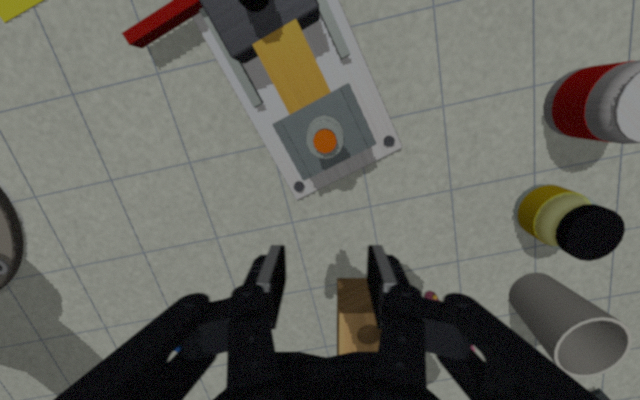

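Home: the button top measures 0.126 (with the usual -1 mm bias, 0.127) and stands 10 mm above the rim, so it is out and locked. Next, the tug.

```bash
python3 -m jog '[{"gripper":0.3,"dx":0.005,"dy":0.03,"dz":0,"rx":0,"ry":0,"rz":0},{"gripper":0.3,"dx":0.01,"dy":0.051,"dz":-0.01,"rx":0,"ry":0,"rz":0},{"gripper":0.3,"dx":0.01,"dy":0.051,"dz":-0.05,"rx":0,"ry":0,"rz":0},{"gripper":0.3,"dx":0.01,"dy":0.051,"dz":-0.09,"rx":0,"ry":0,"rz":0},{"gripper":0.3,"dx":0.01,"dy":0.051,"dz":-0.12,"rx":0,"ry":0,"rz":0},{"gripper":0.3,"dx":0.01,"dy":0.051,"dz":-0.132,"rx":0,"ry":0,"rz":0},{"gripper":0.3,"dx":0.01,"dy":0.051,"dz":-0.132,"rx":0,"ry":0,"rz":0}]'
python3 -m jog '[{"gripper":0.9,"dx":0,"dy":0,"dz":0,"rx":0,"ry":0,"rz":0},{"gripper":0.9,"dx":0,"dy":0,"dz":0,"rx":0,"ry":0,"rz":0},{"gripper":0.9,"dx":0,"dy":0,"dz":0,"rx":0,"ry":0,"rz":0},{"gripper":0.9,"dx":0,"dy":0,"dz":0,"rx":0,"ry":0,"rz":0},{"gripper":0.9,"dx":0,"dy":0,"dz":0,"rx":0,"ry":0,"rz":0},{"gripper":0.9,"dx":0,"dy":0,"dz":0,"rx":0,"ry":0,"rz":0},{"gripper":0.9,"dx":0,"dy":0,"dz":0,"rx":0,"ry":0,"rz":0}]' 40
python3 -m jog '[{"gripper":0.9,"dx":0,"dy":0,"dz":0.001,"rx":0,"ry":0,"rz":0},{"gripper":0.9,"dx":0,"dy":0,"dz":0.002,"rx":0,"ry":0,"rz":0},{"gripper":0.9,"dx":0,"dy":0,"dz":0.003,"rx":0,"ry":0,"rz":0},{"gripper":0.9,"dx":0,"dy":0,"dz":0.003,"rx":0,"ry":0,"rz":0},{"gripper":0.9,"dx":0,"dy":0,"dz":0.003,"rx":0,"ry":0,"rz":0}]' 40
```

```text
t: 17.2
eef_pos: [0.5145, 0.0076, 0.0981]
tool_rot: [-0.444, -0.549, -0.446, 0.551]
contact_force: [-0.1, 0.4, -0.5]
gripper_width: 0.704
t: 17.9
eef_pos: [0.517, 0.0069, 0.1014]
tool_rot: [0.445, 0.551, 0.444, -0.549]
contact_force: [-1.0, 0.8, 6.6]
gripper_width: 0.32
t: 18.4
eef_pos: [0.516, 0.0066, 0.1029]
tool_rot: [0.444, 0.55, 0.444, -0.55]
contact_force: [1.4, -0.7, -1.7]
gripper_width: 0.323
```

```bash
python3 -m jog '[{"gripper":0.9,"dx":0,"dy":0,"dz":0.001,"rx":0,"ry":0,"rz":0},{"gripper":0.9,"dx":0,"dy":0,"dz":0.002,"rx":0,"ry":0,"rz":0},{"gripper":0.9,"dx":0,"dy":0,"dz":0.002,"rx":0,"ry":0,"rz":0},{"gripper":0.9,"dx":0,"dy":0,"dz":0.002,"rx":0,"ry":0,"rz":0}]' 40
```

```text
t: 18.8
eef_pos: [0.5153, 0.0066, 0.1042]
tool_rot: [-0.444, -0.55, -0.445, 0.55]
contact_force: [2.6, 0.3, -11.6]
gripper_width: 0.319
```

The tug reads 11.6 N, about 9 N of it on the balls, and the pin holds. Now lower, release and withdraw.

```bash
python3 -m jog '[{"gripper":0.9,"dx":0,"dy":0,"dz":-0.002,"rx":0,"ry":0,"rz":0},{"gripper":0.9,"dx":0,"dy":0,"dz":-0.0035,"rx":0,"ry":0,"rz":0},{"gripper":0.9,"dx":0,"dy":0,"dz":-0.0035,"rx":0,"ry":0,"rz":0},{"gripper":0.6,"dx":0,"dy":0,"dz":-0.0035,"rx":0,"ry":0,"rz":0},{"gripper":0.3,"dx":0,"dy":0,"dz":-0.0035,"rx":0,"ry":0,"rz":0},{"gripper":0.3,"dx":0,"dy":0,"dz":-0.0035,"rx":0,"ry":0,"rz":0},{"gripper":0.3,"dx":0,"dy":0,"dz":0.03,"rx":0,"ry":0,"rz":0},{"gripper":0.3,"dx":0,"dy":0,"dz":0.08,"rx":0,"ry":0,"rz":0},{"gripper":0.3,"dx":-0.01,"dy":-0.04,"dz":0.12,"rx":0,"ry":0,"rz":0},{"gripper":0.3,"dx":-0.01,"dy":-0.05,"dz":0.13,"rx":0,"ry":0,"rz":0}]' 40
python3 -m jog '[{"gripper":0.3,"dx":0,"dy":0,"dz":0,"rx":0,"ry":0,"rz":0},{"gripper":0.3,"dx":0,"dy":0,"dz":0,"rx":0,"ry":0,"rz":0},{"gripper":0.3,"dx":0,"dy":0,"dz":0,"rx":0,"ry":0,"rz":0}]'
python3 b.py .127 pics/w11.png
python3 - <<'E'
from h import *
c=read_camera("wrist");W=cloud(c)
m=(W[...,2]>.099)&(W[...,2]<.108)&(np.hypot(W[...,0]-.483,W[...,1]-.126)<.03);p=W[m];k=np.array(cv2.minEnclosingCircle((p[:,:2]*1000).astype(np.float32))[0])
print("knob",k,len(p),"dist to pin",np.linalg.norm(k-[515.3,4.9]))
E
```

```text
t: 19.8
eef_pos: [0.5065, -0.0453, 0.2383]
tool_rot: [0.445, 0.551, 0.442, -0.55]
contact_force: [0.2, -0.7, -0.9]
gripper_width: 0.699
t: 20.1
eef_pos: [0.5051, -0.0422, 0.2337]
tool_rot: [-0.444, -0.549, -0.445, 0.55]
contact_force: [-0.6, 1.5, 1.0]
gripper_width: 0.699
[ 0.5051 -0.0422  0.2337] 0.6989124447770838
405 326.22962962962964 144.4641975308642 [0.126  0.1268 0.1275]
button ((514.7156372070312, 4.6632490158081055), 8.670573234558105) [0.5148 0.0047 0.126 ]
rim ((514.4701538085938, 4.735265731811523), 14.840757369995117) 0.11587777343105632
knob [480.77380371 115.87219238] 67 dist to pin 116.21912799723984
```

```bash
python3 - <<'E'
from h import *
for n in("top","scene"):
    c=read_camera(n);W=cloud(c);L=[]
    for z0,z1,x,y,r in((.097,.108,.484,.127,.03),(.112,.135,.517,.006,.03)):
        p=W[(W[...,2]>z0)&(W[...,2]<z1)&(np.hypot(W[...,0]-x,W[...,1]-y)<r)];L.append(np.array(cv2.minAreaRect((p[:,:2]*1000).astype(np.float32))[0]));print(n,len(p),L[-1])
    print("dist",np.linalg.norm(L[0]-L[1]))
E
```

```text
top 48 [485.27316284 127.40544128]
top 65 [515.52490234   6.1907177 ]
dist 124.9326897059997
scene 29 [483.61810303 126.96529388]
scene 51 [520.66619873   6.04854488]
dist 126.46510026125686
```

The knob is 125 mm from the pin in the top camera, as it should be with the guide aligned. Handing in.

```bash
python3 -c "
from station import *
print(hand_in(), get_obs()['t'])"
```

```text
the job is handed in; nothing more can be done
the job is handed in; nothing more can be done
```

The job is handed in, and by my own measurements the pin is locked home in the clevis with the guide aligned. The station gave no verdict.

- **Guide:** I slid it about 45 mm inward by its knob. In the last check the knob-to-pin distance was 124.9 mm in the top camera and 126.5 mm in the scene camera, against a nominal 125 mm. The wrist camera gave 116 mm, but it saw only part of the knob, so I disregarded it.
- **Pin:** I set the pin in the clevis on its balls and pressed the button. Once the balls were in, the pin slid ahead of the fingers and dropped home by itself, and the button sprang out. I never pressed it against the stop.
- **Tug:** With the pin gripped, the wrist force read 11.6 N, about 9 N of it on the balls after the pin's weight. The pin held.
- **Final state:** After I let go, the button top measured 0.126 m against the expected 0.127 m, which matches the wrist camera's usual 1 mm low reading. It stands 10 mm above the rim, so it is out, and the pin is within about 1 mm of the hole's axis.
- **Other objects:** I touched nothing else that I know of, but I did not measure the other things' positions at the end. The robot was clear of everything when I handed in, at about 20 s.

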